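# Load a battery pack into the push-to-open charging locker

### The job

Open the charging locker by pressing its spring-loaded white cover down at the green pad until the catch lets go and the cover swings up by itself. Then tip the standing battery pack over the tray's front edge onto its side, and push it in just until its foot end is level with that edge, so that it lies flat on the tray, pointing straight in, with the cover still open. Leave the other things on the bench where they are.

Things in the scene. Friction and masses are not known exactly. Their poses are not given: they have to be found in the camera images.
- locker: The charging locker, fixed on the bench. Origin: centre of the underside of its tray plate; x points from the front to the hinge at the back, y to the tray's left, z up. Plate 210 (x) by 190 (y) by 12 mm, flat on top. A black housing with the steel catch stands beside the cover at x -45 to -95, y up to 140 mm, 48 mm high. A contact block at x 85 mm, 42 mm high, and two hinge blocks close the tray's back.
- cover (a joint): Hinge angle of the white cover, rad: 0 shut and latched, about -0.025 when pressed in far enough for the catch to let go (stop at -0.04), 1.75 fully open, held by springs. It cannot be pulled open while latched. Pressed down 4 to 5 mm at the pad (5 to 12 N; stop at 5.6 mm) the catch lets go; when the press is taken away the springs swing it up and back in about 2 s. It does not latch again.
- press_pad (a point): Centre of the upper face of the green press pad (45 by 90 mm) on the cover's top, near its front, 145 mm in front of the hinge and 111 mm above the bench when shut. Moves with the cover.
- cover_hinge (a point): Middle of the cover's hinge line (along the locker's y), at x = 95 mm of the locker, 25 mm above the bench. The shut cover is a hood 197 mm long, 172 mm wide, its top 110 mm above the bench, its front wall at x = -100 mm of the locker. Open, it stands up to 0.22 m above the bench and reaches 0.11 m behind the hinge.
- tray_edge (a point): Middle of the top of the tray's front edge (orange stripe): the stop for the pack, a vertical step 12 mm high running along the locker's y at its x = -105 mm. Axes as the locker's.
- pack_center (a point): Centre of the battery pack: a yellow and black block 55 (x) by 60 (y) by 140 mm tall (z, up while it stands), 0.35 to 0.7 kg. At the start it stands on the bench just in front of the tray, a few mm (2 to 8) from its front edge, its x axis pointing into the tray, up to 28 mm off the tray's middle line.
- pack: The same pack; origin at the centre of its underside. Pushed near its top towards the tray it tips about the edge and goes over by itself once leaning about 25 degrees (top moved in some 55 mm); it then lies flat on the tray with its foot end 10 to 40 mm out over the edge, and can be pushed further in (light, 2 to 5 N).
- oil_center (a point): Bystander: blue oil bottle 60 mm across, 170 mm tall; its centre.
- jar_center (a point): Bystander: clear screw-top jar 64 mm across, 85 mm tall; its centre.
- mug_center (a point): Bystander: blue mug 80 mm across, 90 mm tall; its centre.
- carton_center (a point): Bystander: small cardboard carton 100 by 70 by 60 mm; its centre.

How it is judged:
On the way, in this order (a step that is already met when the one before it is completed fails the run):
1. the cover is pressed in until its catch can let go (value of joint cover below -0.018 rad), for 0.03 s.
2. the cover has swung open while the pack still stands (value of joint cover above 1.4 rad and angle between pack_center's own z axis and vertical below 0.2 rad), for 0.2 s.
3. the pack has been tipped onto its side on the tray (angle between pack_center's own z axis and vertical above 1.4 rad and x of pack_center in the frame of tray_edge above 0.02 m), for 0.2 s.
At the end, for the whole second after the job is handed in: The cover stands open (over 1.4 rad); the pack lies flat (within about 5 degrees) on the tray, its length within 15 degrees of straight in, its foot end level with the front edge within 12 to 14 mm (centre 58 to 84 mm inside the edge), its centre within 50 mm of the tray's middle line, at rest (value of joint cover above 1.4 rad and angle between pack_center's own z axis and vertical between 1.47 and 1.67 rad and angle between the z axis of pack_center and the x axis of tray_edge, either way round below 0.26 rad and x of pack_center in the frame of tray_edge between 0.058 and 0.084 m and y of pack_center in the frame of tray_edge between -0.05 and 0.05 m and z of pack_center in the frame of tray_edge below 0.036 m and linear speed of pack below 0.02 m/s); the robot touches nothing.
It fails at once if the oil bottle, jar, mug or carton is moved by more than 30 mm (distance of any of oil_center, jar_center, mug_center, carton_center from where it was at the start of the episode above 0.03 m).
It also fails if it takes over 67 s, if anything falls off the work surface, if the arm or the gripper's body presses on something with over 40 N, if the wrist force passes 120 N, or if a joint passes its speed limit or range.

### The arm

A 6-joint arm with a two-finger parallel gripper is mounted at the origin on the work surface. World frame = base frame: x ahead of the robot, y to its left, z up, the work surface at z = 0. Lengths are in m, angles in rad, forces in N, time in s.
With the tool pointing down it reaches from about 0.3 to 0.775 m from the base axis. Payload 14.6 kg.
Tool frame: the origin (TCP) lies on the front face of the gripper's body, between the roots of the fingers; the fingertips stand 97 mm ahead of it and the grasp point (between the pads) lies 78 mm ahead of it; z points along the fingers, x is the direction in which the jaws open and shut, and the axes are right-handed (so a half turn about z gives the same grasp; the last joint's range is limited). The gripper opens to 94 mm and grips with 3 to 60 N. Pads are 16 mm wide; open, the fingers measure 119 mm over their backs; the gripper's body (75 mm by 177 mm) begins 78 mm behind the grasp point.
Start: joints at [1.097, 0.3, 1.521, -0, 1.321, -0.067], TCP at [0.218, 0.505, 0.303] pointing down, gripper open.
Joint ranges: [-3.03, 3.03], [-0.79, 2.21], [0.23, 2.52], [-1.04, 4.18], [0, 3.07], [-2.55, 2.55]. Speed limits (rad/s): [2.22, 2.22, 2.57, 3.14, 3.14, 3.14].

### API

Orientations are given as [roll, pitch, yaw] about the fixed x, y, z axes, in that order (R = Rz(yaw) Ry(pitch) Rx(roll)).
In Python, from station import sensors, camera, ctrl gives the robot as it stands.
- The arm moves only by the tool move_arm, never from a script. Its argument "rows" is text: rows parted by semicolons, each of 6 numbers parted by spaces: the shift along the tool's x, y, z in mm, then the turn, a rotation vector about the tool's x, y, z in rad. In form: x y z wx wy wz; .... A call has 1 to 20 rows; each row shifts and turns the pose as measured when the row begins, along the tool's axes as they then stand; what a row does not reach is not made up. A row lasts 1/8 s, in which the tool goes at most 62.5 mm and 10.7 degrees, less where a joint would pass 70% of its speed; a pose out of reach is approached as far as the arm can. A call with a gripper value outside its range is refused whole. "grip" is the opening, from -1 (shut) to 1 (fully open), set as the call begins (left out, the last holds). The fingers move at their own pace and stop on an object; "newtons" is the grip in N (left out, the last holds). Time passes only in rows, so rows that do not move let the fingers close. It gives the time, the measured TCP pose, the force and the opening at its end, in the units of the state.
- sensors.get_obs(): the state, without advancing time (a new reading comes with each control period).
- camera(name): name is "scene" or "top" or "wrist"; returns a dict with "color" (400x640x3 uint8, blue, green, red), "z_map" (400x640 float32, m along the optical axis (not along the pixel's ray), 0 where there is no reading), "mtx" (3x3 intrinsics, pixels), "position" and "attitude" of the camera in the world; the wrist camera has in their place "hand_eye" (4x4, takes a point from camera to tool coordinates, whose origin is the TCP and whose axes are the tool frame's). Camera axes: x right, y down, z forward; pixel columns grow to the right and rows downward; lengths in m; the calibration is good to about 2 mm. A picture is of the moment at which its call begins: read the wrist's pose just before it.
- ctrl.hand_in(): hands the job in, once; it reports no verdict.
The state is a dict: "time_s": time; "qpos": joint angles; "joint_vel": joint speeds; "tau": joint torques, N m; "ee_pos": TCP position; "eef_rot": TCP orientation; "force": force on the tool from outside, world axes, zero at the start; "moment": the same for the moment, N m; "grip_width": finger opening in m.
Only numpy, scipy, OpenCV 4.12 (cv2) and the standard library are available. Lean on these libraries where they do the work, as an engineer would, in place of code of your own. Each camera call takes 0.05 s, during which the arm holds its last target.

## Working session

There is one attempt and no reset: what is moved stays moved. The work goes in short steps, Python scripts to look and compute and a tool call to move; the robot and the scene stay as the last step left them, time stands still between calls to the robot, and variables do not carry over. Pictures are saved under pics/ and viewed, and the job is handed in when it is done.

Besides the shell and the picture viewer there is one more tool, called after ">>>" as name(argument=value, ...), one argument or row to a line, values as JSON. move_arm: Moves the arm, as the interface text tells. Its arguments: {"type":"object","properties":{"rows":{"type":"string"},"grip":{"type":"number"},"newtons":{"type":"number"}},"required":["rows"]}

```bash
ls; mkdir -p pics
cat > h.py <<'E'
from station import sensors, camera, ctrl
import numpy as np, cv2
from scipy.spatial.transform import Rotation as R
def shot(name,fn):
    o=sensors.get_obs(); c=camera(name); cv2.imwrite('pics/'+fn+'.png',c['color']); np.savez('pics/'+fn+'.npz',**c,ee_pos=o['ee_pos'],eef_rot=o['eef_rot']); return c
E
python3 - <<'E'
from h import *
for n in ('scene','top'):
    c=shot(n,n+'0'); print(n,c['mtx'],c['position'],c['attitude'])
print(sensors.get_obs())
E
```

```text
pics
scene [[459.32987447   0.         323.57744586]
 [  0.         459.32987447 203.80348855]
 [  0.           0.           1.        ]] [1.04778505 0.58945831 1.20359554] [-2.60587684  0.0034766   2.35288655]
top [[395.37851146   0.         320.65149362]
 [  0.         395.37851146 196.7221299 ]
 [  0.           0.           1.        ]] [0.35364123 0.12779759 1.18617028] [-2.95252189  0.01149278 -1.59032344]
{'time_s': 0.1, 'qpos': array([ 1.09742936e+00,  3.00398743e-01,  1.52149272e+00,  1.45109207e-05,
        1.32071550e+00, -6.65853377e-02]), 'joint_vel': array([-1.73043687e-03, -3.94875568e-04, -2.01065903e-03,  6.91414398e-04,
        2.70728586e-05,  1.95594133e-03]), 'tau': array([ 9.63531529e-04, -5.32637930e+01, -3.53288198e+01,  7.10535957e-02,
        2.33821169e-02, -9.21742981e-05]), 'ee_pos': array([0.21754402, 0.50500602, 0.30216335]), 'eef_rot': array([-3.14151114e+00,  1.01112324e-03,  1.16401114e+00]), 'force': array([-0.28849987, -0.14881807, -0.36568269]), 'moment': array([-0.00329525,  0.00177287, -0.00738033]), 'grip_width': 0.09411873865487924}
```

View pics/scene0.png

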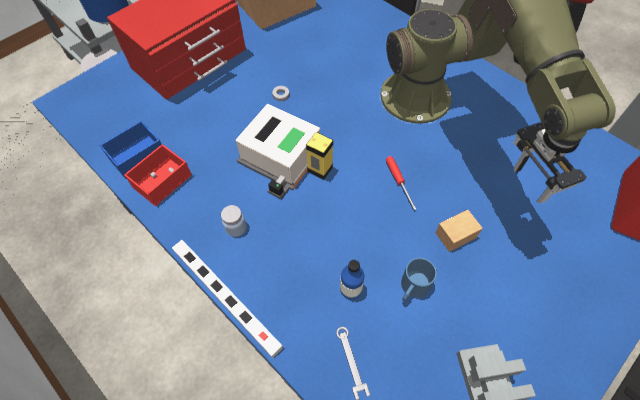

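View pics/top0.png

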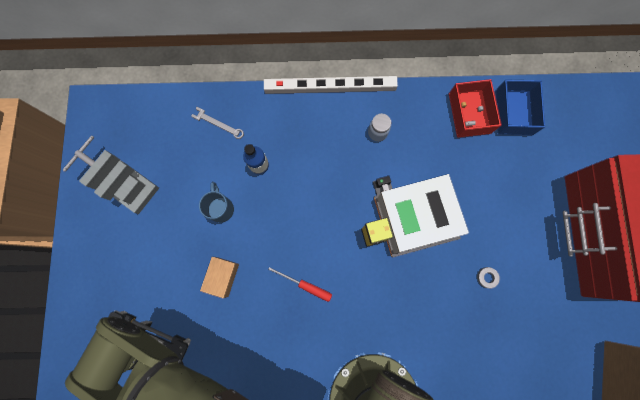

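The scene camera shows the locker with its white cover (about 278,140), the pack (320,153) in front of it, the catch housing at (277,185). In the top view the pack's top is near (379,231), the pad near (408,217), and the jar near (380,127).

```bash
cat >> h.py <<'E'
def pw(c,u,v,z=None):
    K=c['mtx']; Rc=R.from_euler('xyz',c['attitude']).as_matrix(); d=np.array([(u-K[0,2])/K[0,0],(v-K[1,2])/K[1,1],1.]); 
    if z is None:
        return c['position']+Rc@(d*c['z_map'][int(round(v)),int(round(u))])
    dw=Rc@d; return c['position']+dw*(z-c['position'][2])/dw[2]
E
python3 - <<'E'
from h import *
t=np.load('pics/top0.npz'); s=np.load('pics/scene0.npz')
for uv in [(408,217),(379,231),(420,190),(455,230),(438,209),(380,127),(256,158),(215,205)]: print(uv,pw(t,*uv).round(3))
print(pw(s,291,139).round(3),pw(s,320,141).round(3))
cv2.imwrite('pics/tc.png',cv2.resize(t['color'][165:265,350:480],None,fx=6,fy=6,interpolation=cv2.INTER_CUBIC))
cv2.imwrite('pics/sc.png',cv2.resize(s['color'][90:210,220:350],None,fx=5,fy=5,interpolation=cv2.INTER_CUBIC))
E
```

```text
(408, 217) [ 0.498 -0.101  0.112]
(379, 231) [ 0.458 -0.017  0.139]
(420, 190) [ 0.573 -0.139  0.111]
(455, 230) [ 0.46  -0.227  0.11 ]
(438, 209) [ 0.519 -0.186  0.108]
(380, 127) [ 0.768 -0.041  0.088]
(256, 158) [0.673 0.315 0.119]
(215, 205) [0.562 0.459 0.003]
[ 0.498 -0.101  0.11 ] [ 0.46  -0.015  0.143]
```

View pics/tc.png

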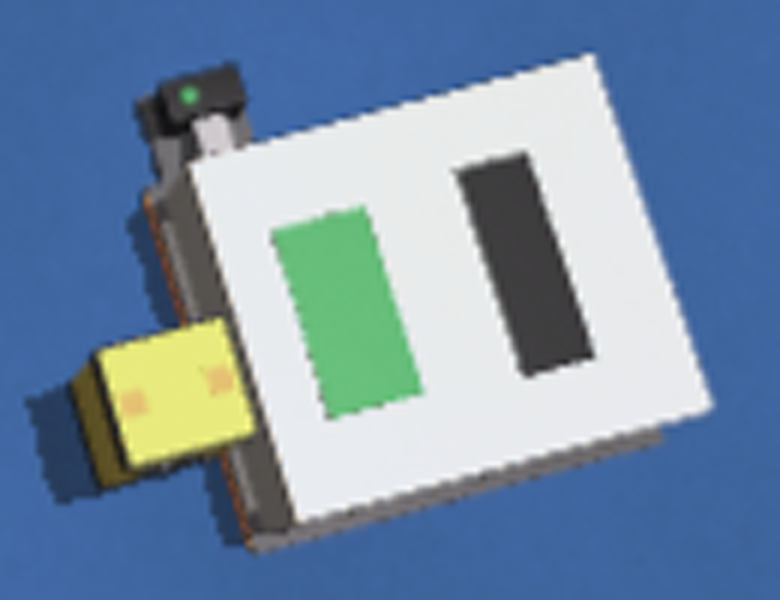

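View pics/sc.png

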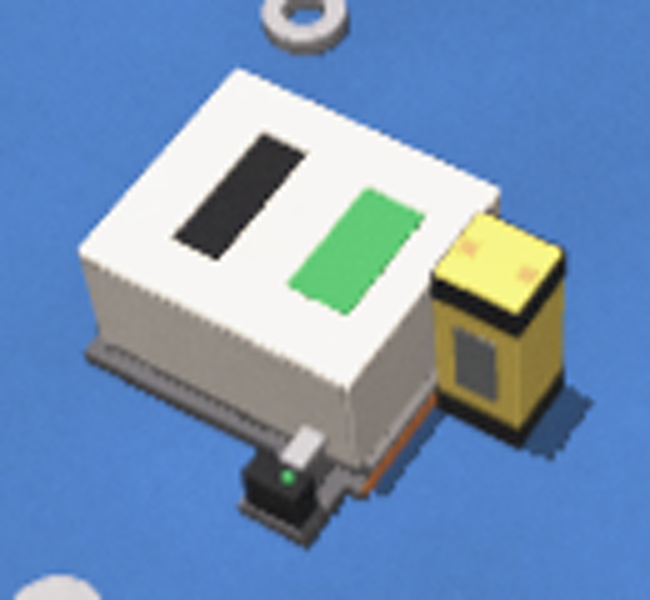

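Run:
```python
from h import *
t=np.load('pics/top0.npz'); s=np.load('pics/scene0.npz')
def P(L,c,ox,oy,f,z): return np.array([pw(c,ox+(u+.5)/f-.5,oy+(v+.5)/f-.5,z)[:2] for u,v in L])
def rep(n,A,order):
    # order: frontleft, frontright, backright, backleft (locker sense)
    m=A.mean(0); fx=(A[2]+A[3]-A[0]-A[1])/2; fy=(A[0]+A[3]-A[1]-A[2])/2
    print(n,m.round(4),'len',np.linalg.norm(fx).round(4),np.linalg.norm(fy).round(4),'yaw',np.arctan2(fx[1],fx[0]).round(4),np.arctan2(-fy[0],fy[1]).round(4)); print(A.round(3).tolist())
# front-left (catch side), front-right, back-right, back-left
T=lambda L,z:P(L,t,350,165,6,z); S=lambda L,z:P(L,s,220,90,5,z)
rep('cover t',T([(195,165),(295,523),(713,408),(595,55)],.11),0)
rep('pad t',T([(272,231),(327,418),(423,393),(366,207)],.111),0)
rep('pack t',T([(97,352),(133,468),(255,432),(220,320)],.14),0)
rep('cover s',S([(350,387),(499,190),(238,69),(80,250)],.11),0)
rep('pad s',S([(347,314),(425,215),(369,187),(289,284)],.111),0)
rep('pack s',S([(516,315),(566,255),(487,212),(435,274)],.14),0)
```

```text
cover t [ 0.5107 -0.1478] len 0.1958 0.1694 yaw -1.3236 -1.3423
[[0.569, -0.034], [0.404, -0.071], [0.452, -0.263], [0.617, -0.223]]
pad t [ 0.4993 -0.1   ] len 0.0451 0.0885 yaw -1.3394 -1.3399
[[0.537, -0.068], [0.451, -0.088], [0.461, -0.132], [0.548, -0.112]]
pack t [ 0.4609 -0.0166] len 0.0564 0.0524 yaw -1.3219 -1.3149
[[0.48, 0.018], [0.428, 0.004], [0.443, -0.05], [0.493, -0.038]]
cover s [ 0.5115 -0.1449] len 0.1949 0.1702 yaw -1.3317 -1.3198
[[0.571, -0.029], [0.406, -0.072], [0.452, -0.26], [0.617, -0.219]]
pad s [ 0.4988 -0.099 ] len 0.0417 0.0874 yaw -1.3529 -1.3297
[[0.537, -0.068], [0.452, -0.089], [0.461, -0.13], [0.546, -0.109]]
pack s [ 0.4619 -0.0134] len 0.0563 0.0539 yaw -1.3753 -1.3711
[[0.482, 0.019], [0.431, 0.009], [0.44, -0.047], [0.494, -0.035]]
```

>>> move_arm(
  rows="0 0 0 0 0 0.18; 0 0 0 0 0 0.18; 0 0 0 0 0 0.18; 0 0 0 0 0 0.18; 0 0 0 0 0 0.18; 0 0 0 0 0 0",
  grip=-1,
  newtons=20,
)

```text
time_s: 0.85
ee_pos: [0.2173, 0.5045, 0.3001]
eef_rot: [3.138, 0.003, 0.238]
force: [0.0, -0.2, -0.5]
grip_width: 0.0373
```

```bash
cat >> h.py <<'E'
YAW=-1.335; L0=np.array([0.511,-0.148]); ex=np.array([np.cos(YAW),np.sin(YAW)]); ey=np.array([-ex[1],ex[0]])
EDGE=L0-.105*ex
def to(p):  # needed tool-frame shift (mm) and rot to face target TCP p with yaw 0.236 tool down
    o=sensors.get_obs(); r=R.from_euler('xyz',o['eef_rot']); g=R.from_euler('xyz',[np.pi,0,YAW+np.pi/2])
    print('t',o['time_s'].__round__(2),'shift mm',(r.inv().apply(np.array(p)-o['ee_pos'])*1000).round(1),'rot',(r.inv()*g).as_rotvec().round(3),'F',o['force'].round(1),'w',round(o['grip_width'],4))
def loc(p): d=np.array(p[:2])-L0; return np.array([d@ex,d@ey])
def wp(x,y,z): q=L0+x*ex+y*ey; return [q[0],q[1],z]
E
python3 - <<'E'
from h import *
to(wp(-.050,0,.111+.097+.06))
print(L0,EDGE,loc([.499,-.0995]),loc([.4615,-.015]))
E
```

```text
t 0.85 shift mm [132.1 653.2  34.2] rot [0.004 0.003 0.002] F [ 0.  -0.2 -0.5] w 0.0373
[ 0.511 -0.148] [ 0.48647018 -0.0459055 ] [-0.04996135 -0.0003375 ] [-0.14088376 -0.01705916]
```

>>> move_arm(
  rows="10 50 0 0 0 0; 10 50 0 0 0 0; 10 50 0 0 0 0; 10 50 0 0 0 0; 10 50 0 0 0 0; 10 50 0 0 0 0; 10 50 0 0 0 0; 10 50 0 0 0 0; 10 50 0 0 0 0; 10 50 0 0 0 0; 10 50 0 0 0 0; 10 50 10 0 0 0; 0 0 0 0 0 0; 0 0 0 0 0 0",
)

```text
time_s: 2.6
ee_pos: [0.4975, -0.0605, 0.2909]
eef_rot: [3.137, 0.004, 0.309]
force: [-0.8, 0.7, 0.1]
grip_width: 0.0006
```

Run:
```python
from h import *
to(wp(-.050,0,.111+.097+.02))
```

```text
t 2.6 shift mm [-9.9 37.3 63.1] rot [0.004 0.004 0.074] F [-0.8  0.7  0.1] w 0.0006
```

>>> move_arm(
  rows="-3 18 20 0 0 0.037; -3 18 20 0 0 0.037; 0 3 10 0 0 0; 0 0 6 0 0 0; 0 0 0 0 0 0",
)

```text
time_s: 3.22
ee_pos: [0.5025, -0.0957, 0.2359]
eef_rot: [3.136, 0.0, 0.248]
force: [-0.2, -0.4, 0.5]
grip_width: 0.0007
```

Run:
```python
from h import *
to(wp(-.050,0,.111+.097))
c=shot('scene','s1'); cv2.imwrite('pics/s1c.png',cv2.resize(c['color'][60:220,200:400],None,fx=4,fy=4))
```

```text
t 3.23 shift mm [-4.   2.6 27.9] rot [0.006 0.    0.012] F [-0.2 -0.4  0.5] w 0.0007
```

View pics/s1c.png

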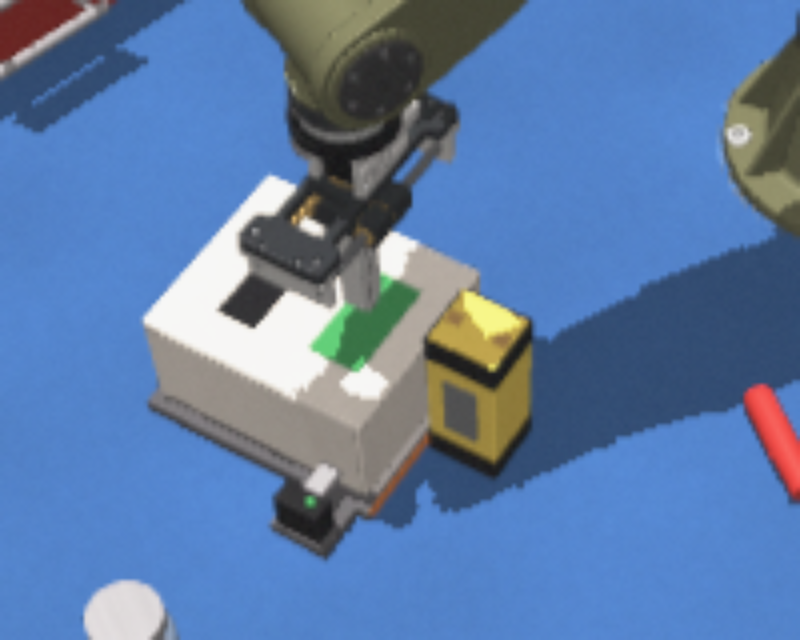

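The closed fingers stand over the green pad (about 365,300 in the crop), and the pack still stands. Next I'll lower the fingers.

>>> move_arm(
  rows="-2 1 10 0 0 0.01; -2 1 10 0 0 0; 0 0 5 0 0 0; 0 0 2 0 0 0; 0 0 2 0 0 0",
)

```text
time_s: 3.9
ee_pos: [0.4991, -0.0982, 0.2064]
eef_rot: [3.136, -0.001, 0.238]
force: [-4.3, 7.2, 10.9]
grip_width: 0.0004
```

>>> move_arm(
  rows="0 0 2 0 0 0; 0 0 2 0 0 0",
)

```text
time_s: 4.15
ee_pos: [0.4992, -0.0973, 0.2036]
eef_rot: [3.138, -0.002, 0.238]
force: [-3.9, 4.3, 8.6]
grip_width: 0.0008
```

Run:
```python
from h import *
to(wp(-.050,0,.111+.097)); print(sensors.get_obs()['ee_pos'])
```

```text
t 4.15 shift mm [-0.3  2.1 -4.4] rot [ 0.004 -0.002  0.003] F [-3.9  4.3  8.6] w 0.0008
[ 0.49917469 -0.09731579  0.20356616]
```

>>> move_arm(
  rows="0 0 2 0 0 0; 0 0 2 0 0 0; 0 0 2 0 0 0",
)

```text
time_s: 4.53
ee_pos: [0.4993, -0.0964, 0.2006]
eef_rot: [3.139, -0.003, 0.239]
force: [-14.3, 4.7, 26.3]
grip_width: 0.0002
```

The force has jumped to 26 N, so the cover is on its stop. I'll lift off quickly, up and toward the front.

>>> move_arm(
  rows="0 0 -15 0 0 0; 0 -5 -45 0 0 0; 0 -20 -50 0 0 0; 0 -40 -40 0 0 0; 0 -50 -20 0 0 0; 0 -50 0 0 0 0; 0 -50 0 0 0 0; 0 0 0 0 0 0",
  grip=-0.5,
)

```text
time_s: 5.52
ee_pos: [0.446, 0.1185, 0.3806]
eef_rot: [3.139, -0.01, 0.237]
force: [0.4, 0.7, 0.3]
grip_width: 0.0236
```

Run:
```python
from h import *
o=sensors.get_obs(); print(loc(o['ee_pos']),o['ee_pos'])
to(wp(-.25,-.017,.35))
c=shot('scene','s2'); cv2.imwrite('pics/s2c.png',cv2.resize(c['color'][30:230,180:430],None,fx=3,fy=3))
```

```text
[-0.27429732 -0.00097852] [0.44596795 0.11847854 0.38060229]
t 5.53 shift mm [-16.3  24.2  30.5] rot [ 0.002 -0.01   0.001] F [0.4 0.7 0.3] w 0.0236
```

View pics/s2c.png

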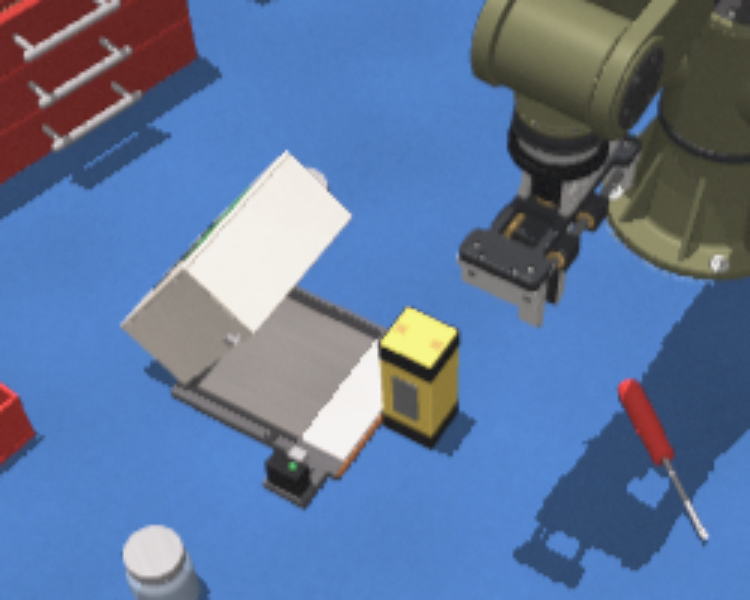

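The cover is swinging up and the pack still stands (at about 420,375 in the crop). I'll go to the push start in front of the pack.

>>> move_arm(
  rows="-4 15 40 0 0.01 0; -4 15 40 0 0 0; -4 15 40 0 0 0; -4 10 30 0 0 0; 0 0 0 0 0 0; 0 0 0 0 0 0; 0 0 0 0 0 0; 0 0 0 0 0 0",
)

```text
time_s: 6.58
ee_pos: [0.449, 0.0537, 0.2313]
eef_rot: [3.137, -0.027, 0.23]
force: [0.3, -1.2, 0.2]
grip_width: 0.0236
```

Run:
```python
from h import *
o=sensors.get_obs(); print(loc(o['ee_pos']),o['ee_pos'])
to(wp(-.185,-.017,.215))
for n in ('scene','top'):
    c=shot(n,n[0]+'3')
    if n=='scene': cv2.imwrite('pics/s3c.png',cv2.resize(c['color'][60:220,200:400],None,fx=4,fy=4))
    else: cv2.imwrite('pics/t3c.png',cv2.resize(c['color'][140:290,300:500],None,fx=4,fy=4))
```

```text
[-0.21058033 -0.01314775] [0.44902085 0.05368173 0.23126889]
t 6.58 shift mm [-4.2 25.5 16.3] rot [ 0.005 -0.027 -0.006] F [ 0.3 -1.2  0.2] w 0.0236
```

View pics/s3c.png

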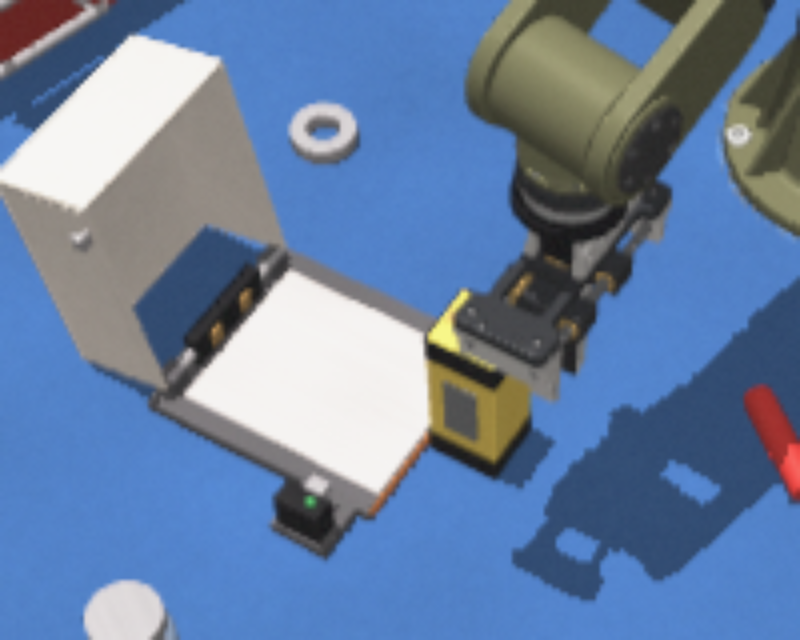

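View pics/t3c.png

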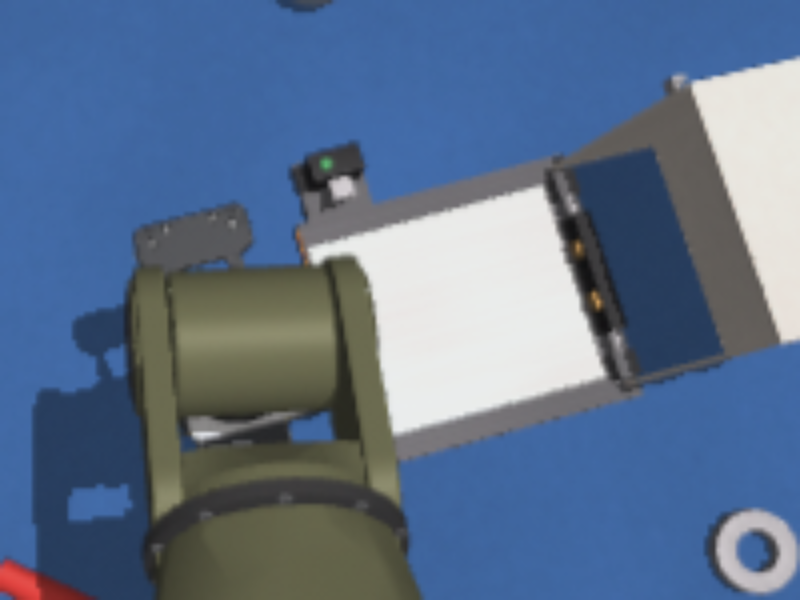

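The cover is fully open and the fingers are just in front of the upright pack. Next I'll lower slightly, straighten the tool and push.

>>> move_arm(
  rows="-4 0 8 0 -0.025 0; 0 4 8 0 0 0; 0 8 2 0 0 0; 0 6 0 0 0 0; 0 0 0 0 0 0",
)

```text
time_s: 7.3
ee_pos: [0.4493, 0.0339, 0.2115]
eef_rot: [3.137, 0.0, 0.23]
force: [-0.1, 0.7, -0.7]
grip_width: 0.0235
```

Run:
```python
from h import *
o=sensors.get_obs(); print(loc(o['ee_pos']),o['ee_pos'])
to(wp(-.185,-.017,.215))
```

```text
[-0.19125021 -0.01746837] [0.44933564 0.03387713 0.21151524]
t 7.3 shift mm [ 0.5  6.3 -3.5] rot [ 0.004  0.    -0.005] F [-0.1  0.7 -0.7] w 0.0235
```

>>> move_arm(
  rows="0 7 0 0 0 0; 0 7 0 0 0 0; 0 7 0 0 0 0; 0 7 0 0 0 0; 0 7 0 0 0 0; 0 7 0 0 0 0",
)

```text
time_s: 8.05
ee_pos: [0.4597, -0.0096, 0.2123]
eef_rot: [3.137, -0.001, 0.231]
force: [0.1, 0.8, 0.1]
grip_width: 0.0234
```

Run:
```python
from h import *
o=sensors.get_obs(); print(loc(o['ee_pos']),o['ee_pos'],o['force'].round(1))
c=shot('scene','s4'); cv2.imwrite('pics/s4c.png',cv2.resize(c['color'][60:220,200:400],None,fx=4,fy=4))
```

```text
[-0.14657988 -0.01751003] [ 0.45973089 -0.00956684  0.21225768] [0.1 0.8 0.1]
```

View pics/s4c.png

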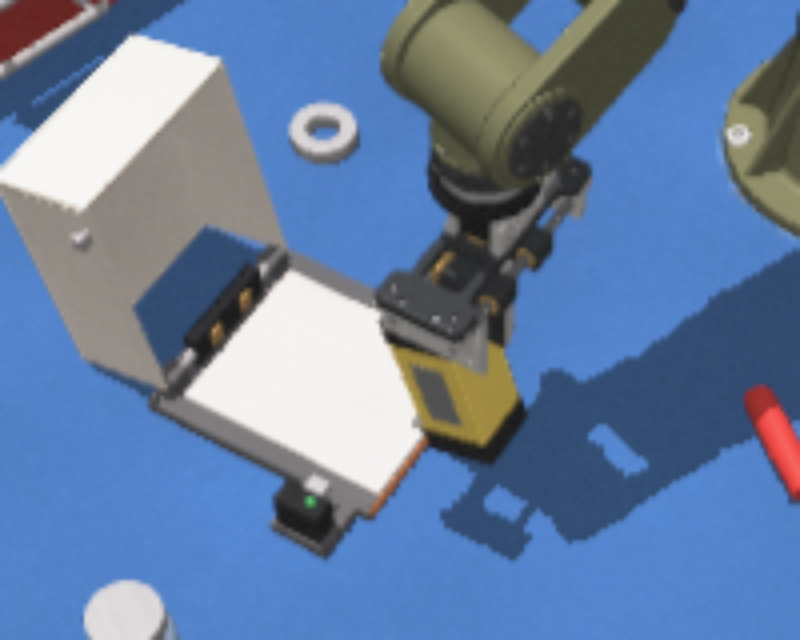

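The pack is leaning straight in over the edge, around (455,400) in the crop, so I'll keep pushing until it goes over.

>>> move_arm(
  rows="0 7 0 0 0 0; 0 7 0 0 0 0; 0 7 0 0 0 0; 0 7 0 0 0 0; 0 5 0 0 0 0; 0 0 0 0 0 0; 0 0 0 0 0 0",
)

```text
time_s: 8.98
ee_pos: [0.4679, -0.0448, 0.2122]
eef_rot: [3.137, -0.0, 0.23]
force: [-0.3, -0.5, -0.0]
grip_width: 0.0232
```

Run:
```python
from h import *
o=sensors.get_obs(); print(loc(o['ee_pos']),o['ee_pos'],o['force'].round(1))
c=shot('scene','s5'); cv2.imwrite('pics/s5c.png',cv2.resize(c['color'][60:220,200:400],None,fx=4,fy=4))
```

```text
[-0.11043528 -0.01782529] [ 0.46786837 -0.04478491  0.21218475] [-0.3 -0.5 -0. ]
```

View pics/s5c.png

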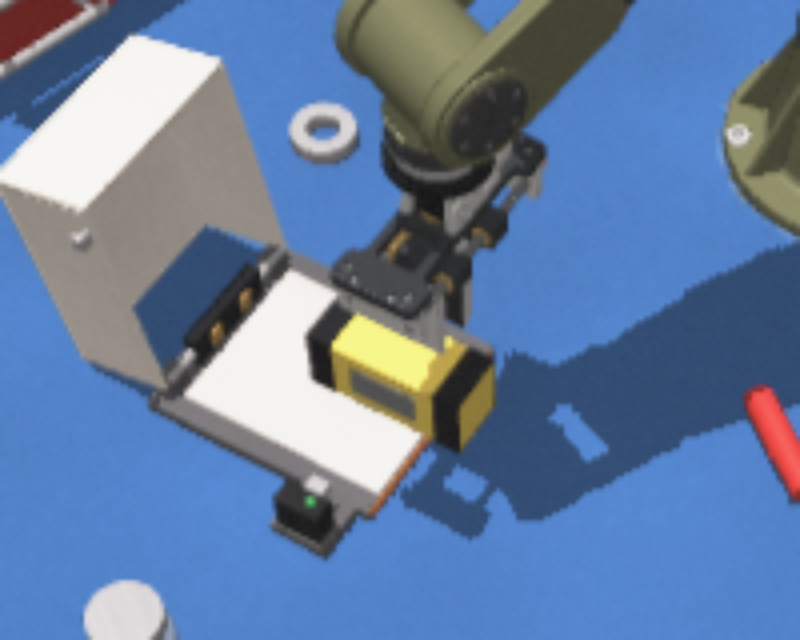

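The pack now lies flat with its foot end overhanging (470,400). I'll back off first, then drop in front of the foot end.

>>> move_arm(
  rows="0 -30 0 0 0 0; 0 -30 0 0 0 0; 0 -25 0 0 0 0; 0 -10 0 0 0 0; 0 0 25 0 0 0; 0 0 25 0 0 0; 0 0 20 0 0 0; 0 0 10 0 0 0; 0 0 0 0 0 0",
)

```text
time_s: 10.15
ee_pos: [0.4466, 0.0497, 0.1304]
eef_rot: [3.136, -0.003, 0.231]
force: [-0.4, 0.6, 0.2]
grip_width: 0.0236
```

Run:
```python
from h import *
o=sensors.get_obs(); print(loc(o['ee_pos']),o['ee_pos'],o['force'].round(1))
to(wp(-.15,-.017,.13))
c=shot('top','t6'); cv2.imwrite('pics/t6c.png',cv2.resize(c['color'][140:290,300:500],None,fx=4,fy=4))
c=shot('scene','s6'); cv2.imwrite('pics/s6c.png',cv2.resize(c['color'][90:210,220:350],None,fx=5,fy=5,interpolation=cv2.INTER_CUBIC))
```

```text
[-0.20727063 -0.01647126] [0.44656251 0.0496872  0.13042951] [-0.4  0.6  0.2]
t 10.15 shift mm [-0.3 57.3  0.7] rot [ 0.005 -0.003 -0.005] F [-0.4  0.6  0.2] w 0.0236
```

View pics/t6c.png

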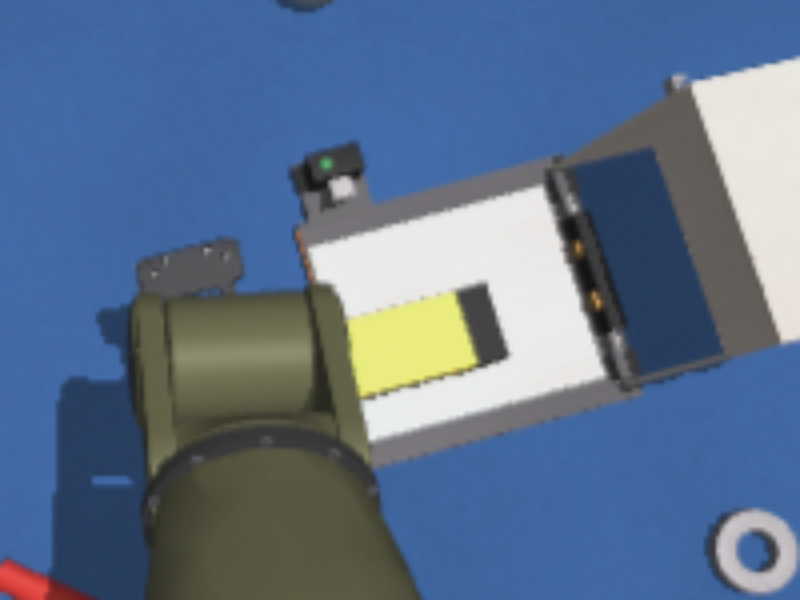

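View pics/s6c.png

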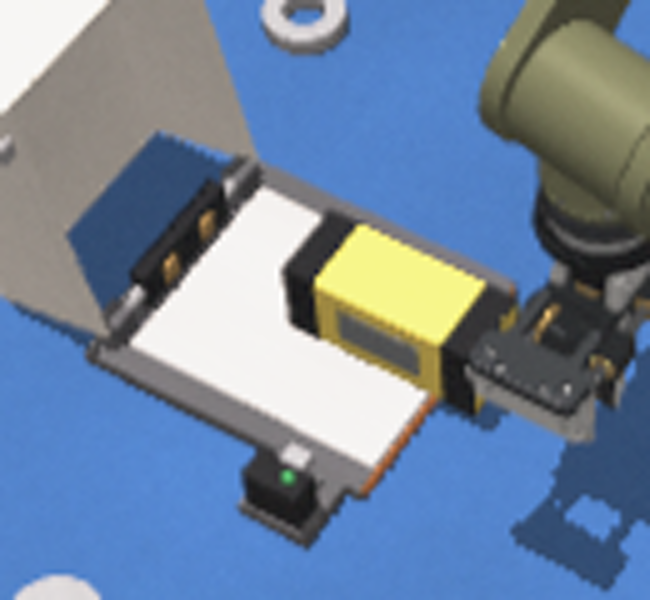

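Run:
```python
from h import *
t=np.load('pics/t6.npz'); s=np.load('pics/s6.npz')
for u,v in [(488,283),(508,355),(455,291),(478,367)]: print(loc(pw(t,300+u/4-.4,140+v/4-.4,.067)).round(4))
# tray front edge left/right top, z .012
for u,v in [(300,240),]: print('edge',loc(pw(t,300+u/4-.4,140+v/4-.4,.012)).round(4))
for u,v in [(333,211),(287,268),(360,225)]: print('s',loc(pw(s,220+u/5-.4,90+v/5-.4,.067)).round(4))
for u,v in [(437,402),(368,487)]: print('s edge',loc(pw(s,220+u/5-.4,90+v/5-.4,.012)).round(4))
```

```text
[0.0054 0.0102]
[ 0.0037 -0.0426]
[-0.019   0.0106]
[-0.0193 -0.0454]
edge [-0.1062  0.0823]
s [ 0.0018 -0.0459]
s [0.0011 0.007 ]
s [-0.0191 -0.0453]
s edge [-0.1114  0.0131]
s edge [-0.1091  0.089 ]
```

>>> move_arm(
  rows="0 15 0 0 0 0; 0 15 0 0 0 0; 0 12 0 0 0 0; 0 7 0 0 0 0; 0 7 0 0 0 0; 0 7 0 0 0 0; 0 7 0 0 0 0; 0 0 0 0 0 0",
)

```text
time_s: 11.25
ee_pos: [0.4646, -0.0236, 0.1331]
eef_rot: [3.136, -0.007, 0.23]
force: [-0.2, -0.9, -0.3]
grip_width: 0.0234
```

```bash
cat > look.py <<'E'
from h import *
import sys
n=sys.argv[1]
o=sensors.get_obs(); print(loc(o['ee_pos']),o['ee_pos'],o['force'].round(1),o['time_s'])
c=shot('top','t'+n); cv2.imwrite('pics/t%sc.png'%n,cv2.resize(c['color'][195:255,330:450],None,fx=6,fy=6,interpolation=cv2.INTER_CUBIC))
c=shot('scene','s'+n); cv2.imwrite('pics/s%sc.png'%n,cv2.resize(c['color'][90:210,220:350],None,fx=5,fy=5,interpolation=cv2.INTER_CUBIC))
E
python3 look.py 7
```

```text
[-0.13175309 -0.01608066] [ 0.4645845  -0.02364942  0.1331315 ] [-0.2 -0.9 -0.3] 11.25
```

View pics/t7c.png

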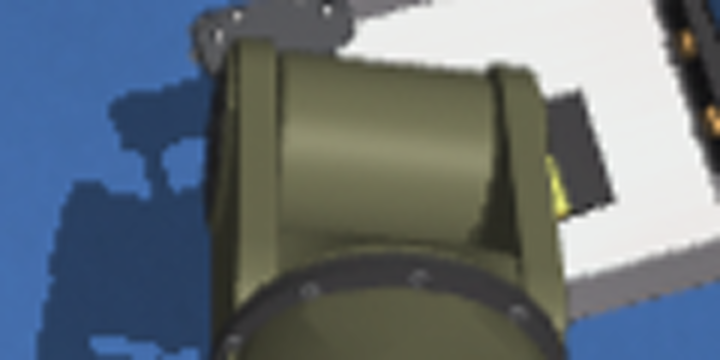

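View pics/s7c.png

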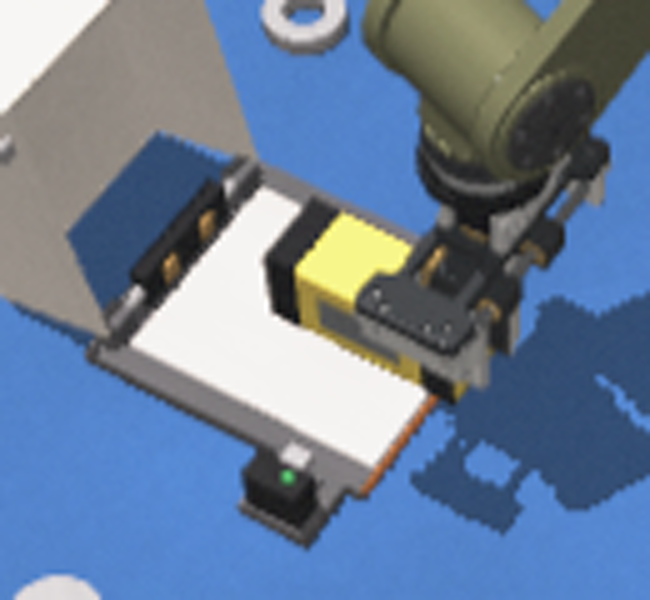

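```bash
cat > m.py <<'E'
from h import *
t=np.load('pics/t7.npz'); s=np.load('pics/s7.npz')
for u,v in [(583,90),(612,202)]: print(loc(pw(t,330+u/6-.4,195+v/6-.4,.067)).round(4))
for u,v in [(313,198),(267,253)]: print('s',loc(pw(s,220+u/5-.4,90+v/5-.4,.067)).round(4))
E
python3 m.py
```

```text
[0.0203 0.0085]
[ 0.0174 -0.046 ]
s [ 0.0186 -0.0482]
s [0.0185 0.0037]
```

>>> move_arm(
  rows="0 5 0 0 0 0; 0 5 0 0 0 0; 0 5 0 0 0 0; 0 1 0 0 0 0; 0 0 0 0 0 0",
)

```text
time_s: 11.98
ee_pos: [0.4682, -0.0394, 0.1332]
eef_rot: [3.136, -0.006, 0.231]
force: [-0.7, 2.6, 0.9]
grip_width: 0.0235
```

Run:
```python
from h import *
o=sensors.get_obs(); print(loc(o['ee_pos']),o['ee_pos'],o['force'].round(1),o['time_s'])
```

```text
[-0.11555698 -0.01620714] [ 0.46824522 -0.03942691  0.13316066] [-0.7  2.6  0.9] 11.975
```

Now I'll back off well clear to see the result.

>>> move_arm(
  rows="0 -10 0 0 0 0; 0 -25 0 0 0 0; 0 -40 -10 0 0 0; 0 -50 -30 0 0 0; 0 -50 -40 0 0 0; 0 -50 -40 0 0 0; 0 -40 -20 0 0 0; 0 -20 0 0 0 0; 0 0 0 0 0 0",
)

```text
time_s: 13.1
ee_pos: [0.398, 0.2457, 0.273]
eef_rot: [3.136, -0.009, 0.232]
force: [-0.7, -0.3, -0.2]
grip_width: 0.0233
```

```bash
python3 look.py 8
```

```text
[-0.4092198  -0.01784844] [0.39804461 0.24572642 0.2729942 ] [-0.7 -0.3 -0.2] 13.1
```

View pics/t8c.png

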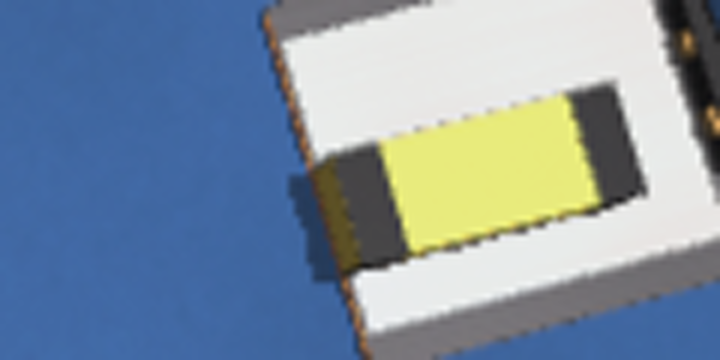

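View pics/s8c.png

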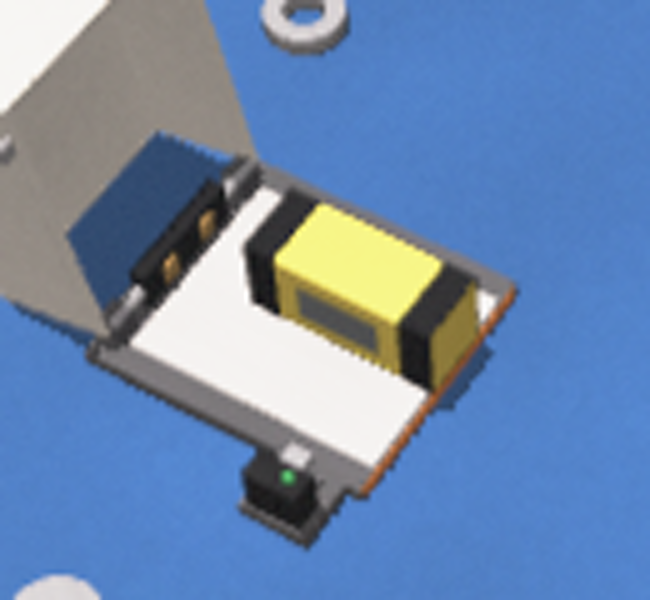

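Run:
```python
from h import *
t=np.load('pics/t8.npz'); s=np.load('pics/s8.npz')
A=np.array([loc(pw(t,330+u/6-.4,195+v/6-.4,.067)) for u,v in [(330,157),(356,270),(645,193),(617,82)]]); print(A.round(4)); print('centre rel edge',A.mean(0)+[.105,0])
for u,v in [(266,15),(366,350)]: print('edge',loc(pw(t,330+u/6-.4,195+v/6-.4,.012)).round(4))
for n in ('top','scene'):
    a=cv2.imread(f'pics/{n}0.png').astype(int); b=cv2.imread(f'pics/{n[0]}8.png').astype(int)
    cv2.imwrite(f'pics/{n}diff.png',np.clip(abs(a-b).max(2)*3,0,255))
```

```text
[[-0.105   0.0082]
 [-0.1083 -0.0461]
 [ 0.0337 -0.0459]
 [ 0.0371  0.0081]]
centre rel edge [ 0.06937198 -0.01892338]
edge [-0.106   0.0902]
edge [-0.105  -0.0828][ WARN:0@0.068] global loadsave.cpp:1063 imwrite_ Unsupported depth image for selected encoder is fallbacked to CV_8U.
```

View pics/s8.png

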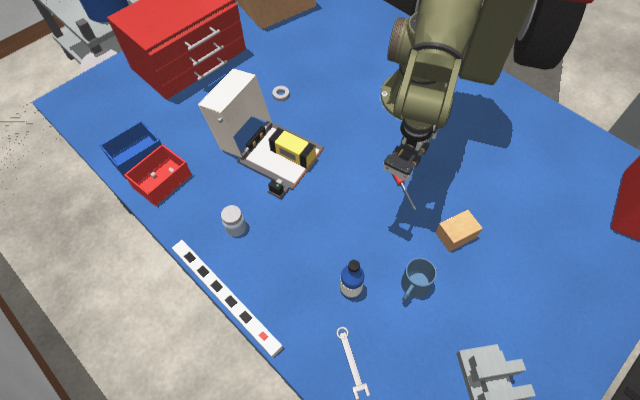

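The full scene shows the cover open (235,110) and the pack flat with its foot end on the edge. The bottle, jar, mug and carton are in the same pixels as at the start, and the gripper is clear in the air. I measure the pack centre at 69 mm inside the edge and 19 mm off the middle line.

Run:
```python
from station import ctrl
print(ctrl.hand_in())
```

```text
the job is handed in; nothing more can be done
None
```

The locker is open and the battery pack lies flat on the tray with its foot end level with the front edge. I handed the job in at about 13 s of the 67 s allowed; the hand-in reports no verdict.

- **Cover:** I pressed it at the green pad with closed fingers until it reached its stop, where the force read about 26 N upward and about 30 N in all. I then lifted away and it swung fully open while the pack still stood.
- **Pack:** I tipped it over the edge with both fingers. I then pushed its foot end in about 32 mm, in two stages, and backed off.

**Last checks, from the camera pictures:**
- **Position:** the pack's centre is about 69 mm inside the edge (58 to 84 mm required) and about 19 mm off the middle line (50 mm allowed).
- **Alignment:** the pack points straight in to within about 2 degrees.
- **Surroundings:** the cover stands open, the bystanders look unmoved and the gripper is clear with almost no force on it.
- **Disagreement:** the scene camera placed the tray edge 4 to 6 mm further out than the top camera did. That would put the centre at about 73 to 75 mm, still inside the limit.

I judged the cover angle and the bystanders by eye from the pictures; I did not measure either one.

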